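# Refill the seasoning caddy and hold it up for wiping

## Task

Two seasoning jars stand loose on the counter: put the large one into the empty large ring of the steel caddy and the small one into the empty small ring, standing each on the caddy's base before letting go. Then pick the loaded caddy up by its wooden handle and hold it still and level about 10 cm above the counter, all four jars aboard, so that the counter can be wiped beneath it; finish while still holding it there. Do not tip any jar or the caddy, and leave the plate, the skewer cup and the sauce pot where they are.

Things in the scene. Friction and masses are not known exactly. Their poses are not given: they have to be found in the camera images.
- counter: the stainless-steel counter top, its surface at z = 0
- caddy: loose steel seasoning caddy, 0.32 kg empty, turned any way: dark base plate 162 x 162 x 4 mm, centre post 10 mm thick, four round rings, their tops 28 mm above the underside. Origin: centre of the underside, z up. Row on its -x side: two large rings (52 mm inside); +x side: two small (42 mm). Ring centres 52 mm from the origin in x and y. One ring of each row is filled already
- caddy_handle: the caddy's wooden handle, fixed to it; origin at the centre of its lower end, 100 mm above the caddy's underside, axes as the caddy's
- caddy_grip (a point): middle of the caddy's wooden handle, on its axis 120 mm above the underside. The handle is a block 18 mm thick (caddy x), 46 mm long (caddy y) and 40 mm tall, flat-sided, from 100 to 140 mm above the underside; grip it across the 18 mm. Axes as the caddy's
- slot_large (a point): centre of the EMPTY large ring (52 mm inside), on the top of the base plate, 4 mm above the caddy's underside; caddy -x, +y corner; axes as the caddy's
- slot_small (a point): centre of the EMPTY small ring (42 mm inside), on the top of the base plate; caddy +x, -y corner, diagonally across from slot_large
- slot_large_b (a point): centre of the filled large ring, on the base plate; caddy -x, -y corner
- slot_small_b (a point): centre of the filled small ring, on the base plate; caddy +x, +y corner
- jar_large_mid (a point): centre (half-way up) of the loose LARGE jar: round, 44 mm across and 112 mm tall, about 130 g, amber glass with a paper band and a red cap (cap 40 mm across, top 25 mm); stands on the counter. Gripped above its middle, the fingers stay clear of the ring
- jar_small_mid (a point): centre (half-way up) of the loose SMALL jar: same look, 34 mm across and 90 mm tall, about 70 g (cap 30 mm across, top 20 mm); stands on the counter. Grip it above its middle too
- jar_large_b_mid (a point): centre of the large jar already in the caddy (44 mm across, 112 mm tall)
- jar_small_b_mid (a point): centre of the small jar already in the caddy (34 mm across, 90 mm tall)
- plate: bystander: loose white plate, 150 mm across, 20 mm tall; origin under its centre
- skewer_cup: bystander: loose wooden cup with green bands, 64 mm across, 100 mm tall, bamboo skewers stand out of it to 150 mm; origin under its centre
- sauce_pot: bystander: loose green pot with a steel lid, 88 mm across, 90 mm tall with its black knob; origin under its centre
There are look-alikes about, which are no part of the job. Of the things shaped like the caddy, the steel one is meant.

How it is judged (in metres and radians):
On the way:
1. both loose jars stand in their rings, let go, with the caddy still on the counter (x of jar_large_mid in the frame of slot_large between -0.01 and 0.01 m and y of jar_large_mid in the frame of slot_large between -0.01 and 0.01 m and z of jar_large_mid in the frame of slot_large below 0.062 m and angle between the z axis of jar_large_mid and the z axis of slot_large, either way round below 0.2 rad and x of jar_small_mid in the frame of slot_small between -0.01 and 0.01 m and y of jar_small_mid in the frame of slot_small between -0.01 and 0.01 m and z of jar_small_mid in the frame of slot_small below 0.051 m and angle between the z axis of jar_small_mid and the z axis of slot_small, either way round below 0.2 rad and contact force between the fingers and jar_large below 0.1 N and contact force between the fingers and jar_small below 0.1 N and height (world z) of caddy below 0.01 m), for 0.2 s.
At the end, for the whole second after the job is handed in: All four jars stand in their rings (10 mm from centre, 6 mm off the base at most); the caddy's underside is 70 to 140 mm above the counter, within 0.09 rad of level, still (20 mm/s, 0.1 rad/s), carried by the fingers on its handle (over 2 N) alone; bystanders moved under 20 mm (x of jar_large_mid in the frame of slot_large between -0.01 and 0.01 m and y of jar_large_mid in the frame of slot_large between -0.01 and 0.01 m and z of jar_large_mid in the frame of slot_large below 0.062 m and angle between the z axis of jar_large_mid and the z axis of slot_large, either way round below 0.2 rad and x of jar_small_mid in the frame of slot_small between -0.01 and 0.01 m and y of jar_small_mid in the frame of slot_small between -0.01 and 0.01 m and z of jar_small_mid in the frame of slot_small below 0.051 m and angle between the z axis of jar_small_mid and the z axis of slot_small, either way round below 0.2 rad and x of jar_large_b_mid in the frame of slot_large_b between -0.01 and 0.01 m and y of jar_large_b_mid in the frame of slot_large_b between -0.01 and 0.01 m and z of jar_large_b_mid in the frame of slot_large_b below 0.062 m and angle between the z axis of jar_large_b_mid and the z axis of slot_large_b, either way round below 0.2 rad and x of jar_small_b_mid in the frame of slot_small_b between -0.01 and 0.01 m and y of jar_small_b_mid in the frame of slot_small_b between -0.01 and 0.01 m and z of jar_small_b_mid in the frame of slot_small_b below 0.051 m and angle between the z axis of jar_small_b_mid and the z axis of slot_small_b, either way round below 0.2 rad and height (world z) of caddy between 0.07 and 0.14 m and angle between caddy's own z axis and vertical below 0.09 rad and linear speed of caddy below 0.02 m/s and angular speed of caddy below 0.1 rad/s and contact force between the fingers and caddy_handle above 2 N and contact force between caddy and counter below 0.1 N and distance of each of plate, skewer_cup, sauce_pot from where it was at the start of the episode below 0.02 m); the arm keeps its last pose, push and grip.
It fails at once if the plate, the skewer cup or the sauce pot is pushed away (over 20 mm) (distance of any of plate, skewer_cup, sauce_pot from where it was at the start of the episode above 0.02 m).
It fails at once if a jar is tipped (over 0.5 rad) (angle between any of jar_large_mid, jar_small_mid, jar_large_b_mid, jar_small_b_mid's own z axis and vertical above 0.5 rad).
It fails at once if the caddy is tipped (over 0.3 rad) (angle between caddy's own z axis and vertical above 0.3 rad).
It fails at once if a jar is dropped into the caddy (let go over its ring, more than 15 mm above the base) ((horizontal distance between jar_large_mid and slot_large below 0.03 m and z of jar_large_mid in the frame of slot_large above 0.071 m and contact force between the fingers and jar_large below 0.05 N) or (horizontal distance between jar_small_mid and slot_small below 0.03 m and z of jar_small_mid in the frame of slot_small above 0.06 m and contact force between the fingers and jar_small below 0.05 N)).
It also fails if it takes over 69 s, if anything falls off the work surface, if the arm or the gripper's body presses on something with over 40 N, if the wrist force passes 120 N, or if a joint passes its speed limit or range.

## Robot

A 6-joint arm with a two-finger parallel gripper is mounted at the origin on the work surface. World frame = base frame: x ahead of the robot, y to its left, z up, the work surface at z = 0. Lengths are in mm, angles in rad, forces in N, time in s.
With the tool pointing down it reaches from about 350 to 975 mm from the base axis. Payload 7.1 kg.
Tool frame: the origin (TCP) lies between the finger pads; the fingertips stand 19 mm ahead of it and the grasp point (between the pads) is the TCP (ctrl.tcp_to_tips is the distance from the TCP to the fingertips, in mm); z points along the fingers, y is the line along which they close (so a half turn about z gives the same grasp; the last joint's range is limited). The gripper opens to 88 mm and grips with 3 to 60 N. Pads are 20 mm wide; open, the fingers measure 115 mm over their backs; the gripper's body (75 mm by 178 mm) begins 61 mm behind the grasp point.
Start: joints at [1.172, 0.423, 1.63, -0, 1.089, -0.019], TCP at [231.677, 580.457, 241.675] pointing down, gripper open.
Joint ranges: [-3, 3], [-0.9, 2.11], [0.09, 2.58], [-1.31, 4.45], [0.11, 2.69], [-2.54, 2.54]. Speed limits (rad/s): [2.39, 2.39, 3.01, 3.14, 3.14, 3.14].

## Interface

Orientations are given as a rotation vector (axis times angle).
In Python, from workcell import status, optics, ctrl gives the robot as it stands. The module is installed in compiled form; this text tells all that it offers.
- The arm moves only by the shell command python3 -m inch 'ROWS'. ROWS is JSON, a list that holds one entry, the list of rows, each a list of 7 numbers: the shift along the tool's x, y, z in mm, then the turn, a rotation vector about the tool's x, y, z in rad, then the opening in per cent of the stroke, from 0 (shut) to 100 (fully open). A call has 1 to 20 rows; each row is the pose to reach, as a shift and turn from the pose commanded when the call began, along the tool's axes at that moment; what a row does not reach only later rows make up. A row lasts 1/10 s, in which the tool goes at most 50 mm and 8.59 degrees, less where a joint would pass 70% of its speed; a pose out of reach is approached as far as the arm can. A call with a gripper value outside its range is refused whole. The fingers move at their own pace and stop on an object; the grip force is fixed at half the most. Time passes only in rows, so rows that repeat a pose let the fingers close. It gives the time, the measured TCP pose, the force, the opening and the grip force at its end, in the units of the state.
- status.get_obs(): the state, without advancing time (a new reading comes with each control period).
- optics.get_image(name): name is "scene" or "top" or "wrist"; returns a dict with "frame" (400x640x3 uint8, red, green, blue), "fx", "fy", "cx", "cy" (pixels), "rvec" (rotation vector, rad) and "tvec" (3), from world to camera coordinates, as OpenCV has them; the wrist camera has in their place "hand_eye" (4x4, takes a point from camera to tool coordinates, whose origin is the TCP and whose axes are the flange's). Camera axes: x right, y down, z forward; pixel columns grow to the right and rows downward; lengths in mm; the calibration is good to about 2 mm. A picture is of the moment at which its call begins: read the wrist's pose just before it. There is no depth.
- ctrl.close_job(): hands the job in; it is judged then, once.
The state is a dict: "t": time; "qpos": joint angles; "qvel": joint speeds; "joint_torque": joint torques, N m; "ee_pos": TCP position; "orientation": TCP orientation; "ft_force": force on the tool from outside, world axes, zero at the start; "moment": the same for the moment, N m; "width": finger opening in mm; "grasp_force": force on a finger pad.
Only numpy, scipy, OpenCV 4.12 (cv2) and the standard library are available. Lean on these libraries where they do the work, as an engineer would, in place of code of your own. Each camera call takes 0.05 s, during which the arm holds its last target. There are 200 camera calls.

## Working session

There is one attempt and no reset: what is moved stays moved. The work goes in short steps, Python scripts to look and compute and a shell command to move; the robot and the scene stay as the last step left them, time stands still between calls to the robot, and variables do not carry over. Pictures are saved under pics/ and viewed, at most 10 in all, crops included, and the job is handed in when it is done.

```bash
mkdir -p pics; cat > h.py <<'E'
import numpy as np, cv2
from scipy.spatial.transform import Rotation as R
from workcell import status, optics, ctrl
def cam(name):
    o=status.get_obs(); d=optics.get_image(name)
    if 'rvec' in d:
        Rm=R.from_rotvec(np.ravel(d['rvec'])).as_matrix(); c=-Rm.T@np.ravel(d['tvec']); Rw=Rm.T
    else:
        H=np.array(d['hand_eye']); T=R.from_rotvec(o['orientation']).as_matrix()
        Rw=T@H[:3,:3]; c=T@H[:3,3]+np.array(o['ee_pos'])
    return dict(im=d['frame'],K=(d['fx'],d['fy'],d['cx'],d['cy']),R=Rw,c=c)
def ray(C,u,v):
    fx,fy,cx,cy=C['K']; r=C['R']@np.array([(u-cx)/fx,(v-cy)/fy,1.]); return r/np.linalg.norm(r)
def onz(C,u,v,z):
    r=ray(C,u,v); return C['c']+r*(z-C['c'][2])/r[2]
def tri(C1,p1,C2,p2):
    A=[];b=[]
    for C,p in((C1,p1),(C2,p2)):
        P=np.eye(3)-np.outer(ray(C,*p),ray(C,*p)); A.append(P); b.append(P@C['c'])
    return np.linalg.solve(sum(A),sum(b))
def proj(C,X):
    p=C['R'].T@(np.asarray(X,float)-C['c']); fx,fy,cx,cy=C['K']; return np.array([fx*p[0]/p[2]+cx,fy*p[1]/p[2]+cy])
def save(C,fn,box=None,s=1):
    im=C['im']
    if box: im=im[box[1]:box[3],box[0]:box[2]]
    cv2.imwrite('pics/'+fn,cv2.cvtColor(cv2.resize(im,None,fx=s,fy=s,interpolation=cv2.INTER_CUBIC),cv2.COLOR_RGB2BGR))
def blobs(C,lo,hi,amin=30):
    h=cv2.cvtColor(C['im'],cv2.COLOR_RGB2HSV); lo=np.array(lo);hi=np.array(hi)
    if lo[0]>hi[0]:
        m=cv2.inRange(h,lo,np.array([180,hi[1],hi[2]]))|cv2.inRange(h,np.array([0,lo[1],lo[2]]),hi)
    else: m=cv2.inRange(h,lo,hi)
    n,_,st,ce=cv2.connectedComponentsWithStats(m)
    return [(ce[i].round(1),st[i].tolist()) for i in range(1,n) if st[i][4]>=amin]
E
python3 - <<'E'
from h import *
for n in('scene','top'):
    C=cam(n); save(C,n+'0.png',s=1.25); print(n,C['K'],C['c'].round()); 
    for b in blobs(C,(170,120,60),(8,255,255)): print(b)
o=status.get_obs(); print(o); print(R.from_rotvec(o['orientation']).as_matrix().round(3), ctrl.tcp_to_tips)
E
```

```text
scene (464.4284346431502, 464.4284346431502, 303.8846950225087, 194.42716047698997) [1448.  135.  716.]
(array([573.8,  62.8]), [571, 60, 7, 7, 36])
(array([589.2,  78. ]), [584, 72, 10, 10, 32])
(array([234.7, 171.1]), [230, 166, 10, 11, 87])
(array([320.2, 193.2]), [313, 186, 15, 15, 200])
(array([448.5, 213.7]), [439, 206, 19, 16, 235])
(array([278.7, 226.3]), [272, 220, 14, 13, 146])
top (501.4996155044146, 501.4996155044146, 313.26039817943473, 189.33621766383968) [ 302.  -61. 1465.]
(array([175.1,   1.7]), [171, 0, 9, 5, 39])
(array([211. ,   1.9]), [207, 0, 9, 5, 43])
(array([360.7,   1.8]), [356, 0, 10, 5, 46])
(array([396.6,   2. ]), [392, 0, 10, 6, 47])
(array([192.4,  11.2]), [188, 7, 10, 9, 74])
(array([343.1,  11.5]), [339, 7, 9, 9, 67])
(array([379.1,  11.6]), [375, 7, 9, 9, 66])
(array([320.4, 141.8]), [315, 137, 11, 10, 88])
(array([182.9, 179.3]), [176, 173, 16, 15, 160])
(array([293.8, 185.2]), [287, 178, 15, 15, 176])
(array([385.4, 221.6]), [380, 217, 11, 11, 92])
{'t': 0.1, 'qpos': array([ 1.17198110e+00,  4.23818195e-01,  1.63059612e+00, -7.93076862e-06,
        1.08862730e+00, -1.90010618e-02]), 'qvel': array([ 2.10089257e-04, -1.29988604e-03, -2.04753243e-03,  7.01700479e-05,
        1.46274748e-03, -5.78203685e-04]), 'joint_torque': array([ 5.42126763e-04, -5.45609558e+01, -2.74324447e+01,  6.45414088e-02,
        1.86942599e-02, -4.77972435e-05]), 'ee_pos': array([231.50890785, 580.02288342, 240.95270664]), 'orientation': array([-5.92969807e-01, -3.08482437e+00,  2.22861861e-03]), 'ft_force': array([-0.09124778, -0.89101684,  0.07473521]), 'moment': array([-0.02497921,  0.01633703, -0.01056755]), 'grasp_force': 0.0, 'width': 87.7429009979228}
[[-0.929  0.371 -0.001]
 [ 0.371  0.929 -0.001]
 [ 0.    -0.001 -1.   ]] 19.0
```

View pics/scene0.png

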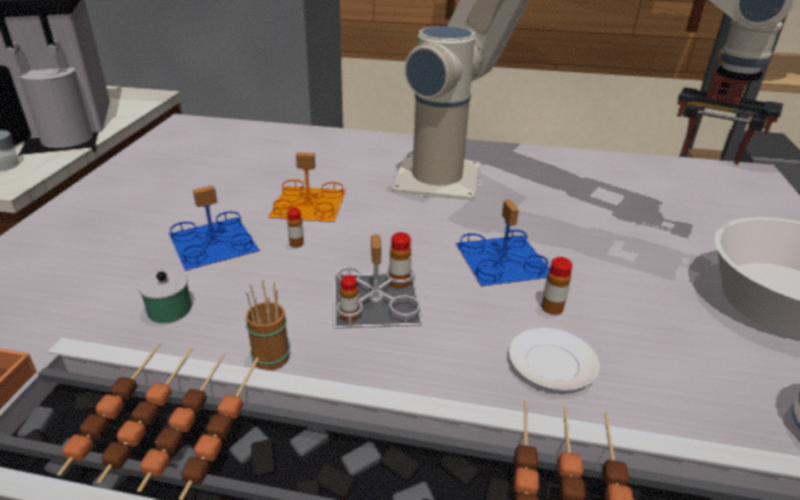

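View pics/top0.png

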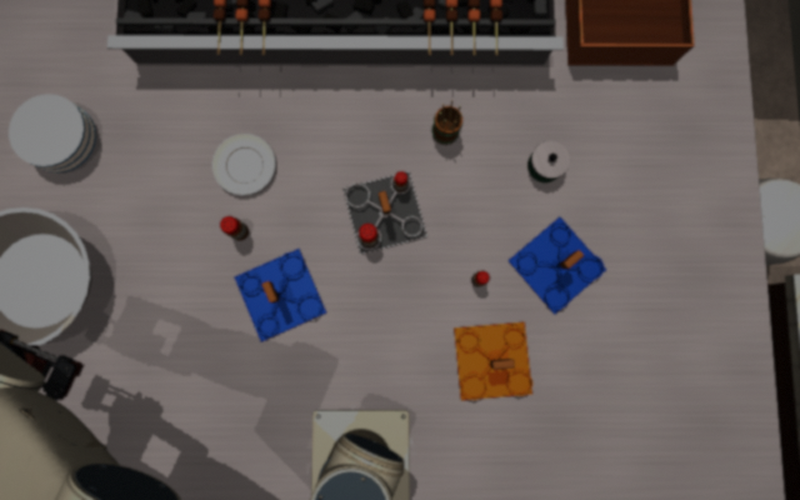

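The scene view (800 px scale) shows the steel caddy at (377,290), the loose large jar at (557,285) and the loose small jar at (295,228). In the top view they are at (385,212), (231,226) and (482,278). The empty large ring is upper left at (358,196), the empty small ring lower right at (412,227). Next I triangulate.

```bash
python3 - <<'E'
from h import *
S=cam('scene');T=cam('top')
P={'L':((448.5,213.7),(182.9,179.3)),'S':((234.7,171.1),(385.4,221.6)),'Lb':((320.2,193.2),(293.8,185.2)),'Sb':((278.7,226.3),(320.4,141.8))}
for k,(a,b) in P.items(): print(k,tri(S,a,T,b).round(1))
# handle orange-brown
for n,C in(('S',S),('T',T)):
    print(n,[(b[0],b[1]) for b in blobs(C,(8,100,50),(20,255,255),40)])
print('rings',onz(T,358/1.25,196/1.25,28),onz(T,412/1.25,227/1.25,28))
for p in((345,188),(409,172),(426,238),(361,251)): print('corner',onz(T,p[0]/1.25,p[1]/1.25,4).round(1))
for n,p,z in(('plate',(244,165),10),('cup',(448,122),100),('pot',(550,160),90)):print(n,onz(T,p[0]/1.25,p[1]/1.25,z).round())
W=cam('wrist'); print(W['c'],W['R'].round(2),W['K'])
H=np.array(optics.get_image('wrist')['hand_eye']);print(H.round(2))
E
```

```text
L [518.9 289.6  98.4]
S [ 404.4 -269.3   78.3]
Lb [502.2 -15.5 102.5]
Sb [628.9 -88.7  82.6]
S [(array([309.9,  20.2]), [272, 0, 95, 48, 3388]), (array([491.3,  29.7]), [396, 0, 183, 64, 9396]), (array([626. ,  58.4]), [609, 43, 31, 31, 739]), (array([566.1,  84. ]), [548, 81, 39, 7, 109]), (array([562.7, 122.6]), [549, 119, 28, 8, 146]), (array([245.9, 158.5]), [215, 122, 61, 60, 1526]), (array([163.6, 156.4]), [155, 149, 18, 16, 213]), (array([407.9, 169.4]), [403, 160, 11, 20, 165]), (array([  3.6, 179.8]), [0, 174, 11, 13, 67]), (array([300.4, 198.6]), [297, 188, 8, 23, 139]), (array([236.7, 193.5]), [232, 190, 10, 8, 62]), (array([319.9, 203.4]), [313, 199, 15, 9, 105]), (array([446.5, 224.3]), [438, 219, 18, 11, 129]), (array([319.1, 227.5]), [312, 226, 16, 4, 47]), (array([278.7, 234.6]), [272, 231, 15, 8, 83]), (array([441.5, 245. ]), [434, 238, 17, 13, 151]), (array([212.1, 254. ]), [197, 242, 31, 25, 619]), (array([215.1, 277.4]), [200, 264, 30, 26, 545]), (array([ 10.3, 297.8]), [0, 279, 28, 47, 814]), (array([216.6, 291.9]), [204, 286, 26, 10, 88]), (array([ 77.2, 336.7])
[... 922 characters left out ...]
8.6]), [363, 257, 64, 64, 3414])]
rings [596.88774387   9.55273165  28.        ] [ 523.79297065 -116.23925931   28.        ]
corner [621.2  41.8   4. ]
corner [ 660.4 -110.6    4. ]
corner [ 501.3 -150.     4. ]
corner [470.4   2.7   4. ]
plate [675. 282.  10.]
cup [ 753. -196.  100.]
pot [ 667. -426.   90.]
[163.04176319 607.58716559 385.0839001 ] [[ 0.37  0.89  0.25]
 [ 0.93 -0.36 -0.1 ]
 [-0.    0.27 -0.96]] (303.51241062569346, 303.51241062569346, 315.22412940597616, 202.52859216484788)
[[ 0.0000e+00 -9.6000e-01 -2.7000e-01  7.3790e+01]
 [ 1.0000e+00  0.0000e+00  0.0000e+00 -1.0000e-01]
 [-0.0000e+00 -2.7000e-01  9.6000e-01 -1.4389e+02]
 [ 0.0000e+00  0.0000e+00  0.0000e+00  1.0000e+00]]
```

```bash
python3 -m inch '[[[-90,-59,0,0,0,0.43,100],[-180,-118,0,0,0,0.87,100],[-270,-177,0,0,0,1.3,100],[-362,-236,0,0,0,1.73,100],[-362,-236,0,0,0,1.73,100],[-362,-236,0,0,0,1.73,100],[-362,-236,0,0,0,1.73,100],[-362,-236,0,0,0,1.73,100],[-362,-236,0,0,0,1.73,100],[-362,-236,0,0,0,1.73,100],[-362,-236,0,0,0,1.73,100],[-362,-236,0,0,0,1.73,100],[-362,-236,0,0,0,1.73,100],[-362,-236,0,0,0,1.73,100],[-362,-236,0,0,0,1.73,100]]]'
cat >> h.py <<'E'
def yaws():
    o=status.get_obs(); M=R.from_rotvec(o['orientation']).as_matrix(); print('t',round(o['t'],2),'tcp',o['ee_pos'].round(1),'ydir',np.degrees(np.arctan2(M[1,1],M[0,1])).round(2),'zdir',M[:,2].round(3)); return o,M
def togo(x,y,z,off=(0,0)):
    o,M=yaws(); print('shift tool',(M.T@(np.array([x,y,z])-o['ee_pos'])).round(1))
def caps(C,z):
    for ce,st in blobs(C,(170,120,60),(8,255,255),150): print(ce,st,onz(C,*ce,z).round(1),'w_mm',st[2]/C['K'][0]*np.linalg.norm(onz(C,*ce,z)-C['c']))
E
python3 - <<'E'
from h import *
yaws(); C=cam('wrist'); save(C,'w1.png'); caps(C,112); print(C['c'])
E
```

```text
t: 1.8
ee_pos: [480.3, 227.2, 241.7]
orientation: [-2.731, -1.552, 0.0]
ft_force: [0.3, -0.3, -1.3]
width: 88.1
grasp_force: 0.0
t 1.8 tcp [480.3 227.2 241.7] ydir -30.77 zdir [-0. -0. -1.]
[315.4 119.8] [294, 98, 44, 45, 1526] [517.7 288.6 112. ] w_mm 39.66210534749134
[432.1 360.4] [419, 346, 26, 25, 325] [497.6   4.3 112. ] w_mm 33.97968201412165
[518.71788417 290.7020552  385.57993358]
```

```bash
python3 -m inch '[[[36,0.5,20,0,0,0,100],[72,0.5,40,0,0,0,100],[72,0.5,65,0,0,0,100],[72,0.5,90,0,0,0,100],[72,0.5,115,0,0,0,100],[72,0.5,140,0,0,0,100],[72,0.5,160,0,0,0,100],[72,0.5,170,0,0,0,100],[72,0.5,170,0,0,0,40],[72,0.5,170,0,0,0,40],[72,0.5,170,0,0,0,40],[72,0.5,170,0,0,0,20],[72,0.5,170,0,0,0,20],[72,0.5,170,0,0,0,20],[72,0.5,170,0,0,0,20],[72,0.5,170,0,0,0,20]]]'
```

```text
t: 3.45
ee_pos: [518.0, 288.7, 72.1]
orientation: [2.733, 1.55, 0.001]
ft_force: [-0.5, -0.2, 4.5]
width: 44.0
grasp_force: 30.0
```

```bash
python3 -m inch '[[[0,0,-20,0,0,0,20],[0,0,-60,0,0,0,20],[0,0,-105,0,0,0,20],[0,0,-150,0,0,0,20],[-30,20,-190,0,0,0,20],[-65,41,-190,0,0,0,20],[-100,62,-190,0,0,0,20],[-135,84,-190,0,0,0,20],[-170,105,-190,0,0,0,20],[-205,127,-190,0,0,0,20],[-240,149,-190,0,0,0,20],[-275,170,-190,0,0,0,20],[-310,192,-190,0,0,0,20],[-335,207,-190,0,0,0,20],[-346,214,-190,0,0,0,20],[-346,214,-190,0,0,0,20],[-346,214,-190,0,0,0,20]]]'
python3 - <<'E'
from h import *
yaws(); C=cam('wrist'); save(C,'w2.png',s=1.25); caps(C,116); print(C['c'])
for b in blobs(C,(8,100,50),(20,255,255),100): print(b)
E
```

```text
t: 5.15
ee_pos: [523.6, -117.5, 261.4]
orientation: [-2.732, -1.549, 0.0]
ft_force: [-0.7, 0.4, -1.4]
width: 43.9
grasp_force: 30.0
t 5.15 tcp [ 523.6 -117.5  261.4] ydir -30.9 zdir [-0.001  0.001 -1.   ]
[241.1 115.8] [219, 95, 45, 43, 1579] [504.3 -18.1 116. ] w_mm 44.064773185961144
[388.1 113.2] [373, 98, 32, 32, 788] [621.  -85.2 116. ] w_mm 31.29463159391928
[315.6 275.4] [269, 243, 95, 58, 4321] [ 479.4 -193.   116. ] w_mm 103.74125504977239
[313.6 339. ] [283, 332, 68, 17, 754] [ 436.2 -260.8  116. ] w_mm 84.51312262583781
[562.22980012 -54.11011693 405.27911562]
(array([316.3, 114.4]), [293, 89, 48, 51, 1111])
(array([261.7, 115.6]), [250, 96, 18, 41, 132])
(array([558.6, 138.2]), [520, 106, 120, 65, 3598])
(array([506.6, 132.5]), [488, 108, 50, 55, 1196])
(array([313.9, 203. ]), [287, 195, 55, 23, 452])
(array([315.1, 242.3]), [272, 226, 88, 48, 1426])
(array([223.2, 317.4]), [215, 286, 22, 63, 490])
(array([407.4, 317.6]), [395, 286, 21, 63, 462])
(array([367.8, 373. ]), [189, 346, 347, 36, 4074])
```

View pics/w2.png

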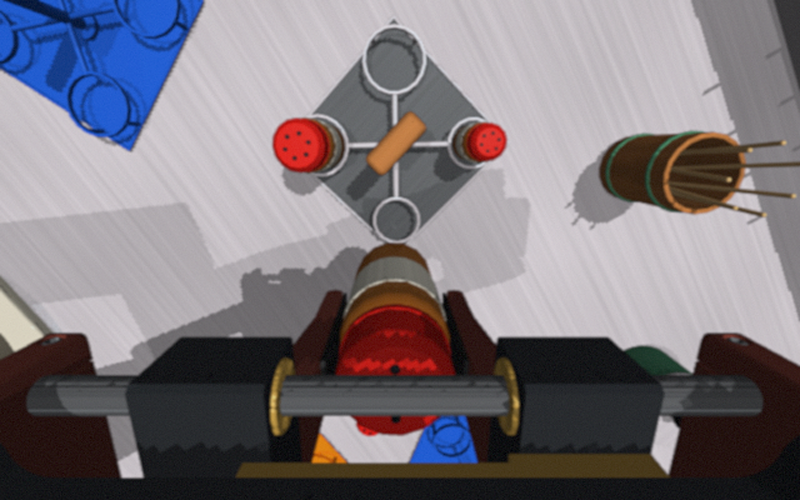

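The picture (800 px scale) shows the caddy with its handle at (396,143), the empty large ring at (394,59), the empty small ring at (396,221), and the gripped jar upright. I now refine these.

```bash
python3 - <<'E'
from h import *
C=cam('wrist'); o,M=yaws()
h=cv2.cvtColor(C['im'],cv2.COLOR_RGB2HSV); g=cv2.cvtColor(C['im'],cv2.COLOR_RGB2GRAY)
m=cv2.inRange(h,(8,100,50),(20,255,255)); m[:, :285]=0; m[:,350:]=0; m[145:]=0
c=max(cv2.findContours(m,0,2)[0],key=cv2.contourArea); r=cv2.minAreaRect(c); b=cv2.boxPoints(r); w=np.array([onz(C,*p,140) for p in b])
print('handle',onz(C,*r[0],140).round(1),r[1]); 
e=[w[1]-w[0],w[2]-w[1]]; 
for v in e: print(np.linalg.norm(v[:2]).round(1),np.degrees(np.arctan2(v[1],v[0])).round(1))
H=onz(C,*r[0],140)
for nm,s,ri in(('large',(315,47),26),('small',(317,176),21)):
    f=g[s[1]-35:s[1]+35,s[0]-35:s[0]+35]
    t,bw=cv2.threshold(f,0,255,cv2.THRESH_OTSU); 
    n,lab,st,ce=cv2.connectedComponentsWithStats(255-bw,connectivity=4); k=lab[35,35]
    x,y,ww,hh,a=st[k]; u,v=s[0]-35+x+ww/2-.5,s[1]-35+y+hh/2-.5
    d=C['K'][0]/(C['c'][2]-28)
    print(nm,t,st[k],(u,v),onz(C,u,v,28).round(1),'diam',ww/d, onz(C,u,v,28)-H)
# silver-on-dark crop
save(C,'w3.png',(235,10,400,205),4/1.5)
E
```

```text
t 5.25 tcp [ 523.7 -116.9  261.5] ydir -30.81 zdir [-0.  0. -1.]
handle [563.8 -52.5 140. ] (21.289142608642578, 54.82918167114258)
44.8 14.4
17.3 -72.0
large 148.0 [  13   11   45   50 1782] (np.float64(315.0), np.float64(47.5)) [600.6  11.6  28. ] diam 55.947939392989525 [  36.74246461   64.09991212 -112.        ]
small 126.0 [ 19  20  33  32 817] (np.float64(317.0), np.float64(176.5)) [ 527.  -116.6   28. ] diam 41.02848888819232 [ -36.83081354  -64.0723143  -112.        ]
```

View pics/w3.png

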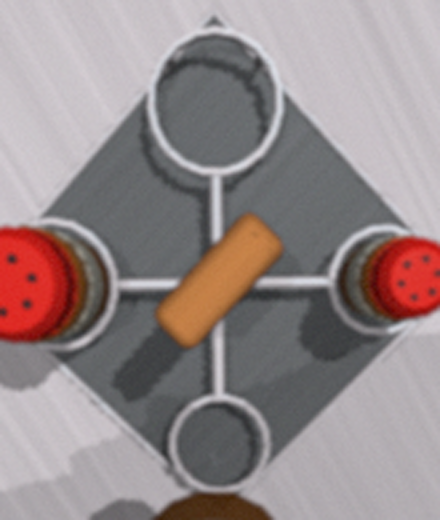

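```bash
python3 -m inch '[[[30,0,0,0,0,0,20],[65,0,0,0,0,0,20],[100,0,0,0,0,0,20],[135,0,0,0,0,0,20],[150,0,0,0,0,0,20],[150,0,25,0,0,0,20],[150,0,60,0,0,0,20],[150,0,95,0,0,0,20],[150,0,125,0,0,0,20],[150,0,142,0,0,0,20],[150,0,150,0,0,0,20],[150,0,150,0,0,0,20],[150,0,150,0,0,0,20]]]'
python3 - <<'E'
from h import *
yaws(); S=cam('scene');save(S,'s1.png',(230,120,400,280),4)
print(proj(S,(600.6,11.6,28)),proj(S,(600.6,11.6,40)))
togo(600.6,11.6,76)
E
```

```text
t: 6.55
ee_pos: [601.4, 10.7, 112.6]
orientation: [2.732, 1.55, 0.002]
ft_force: [0.6, 0.1, -1.4]
width: 43.3
grasp_force: 30.0
t 6.55 tcp [601.4  10.7 112.6] ydir -30.86 zdir [ 0.001 -0.    -1.   ]
[323.65132761 243.29802772] [323.80443122 239.27549314]
t 6.6 tcp [601.6  10.7 112.9] ydir -30.87 zdir [ 0.002 -0.    -1.   ]
shift tool [ 0.2 -1.4 36.9]
```

View pics/s1.png

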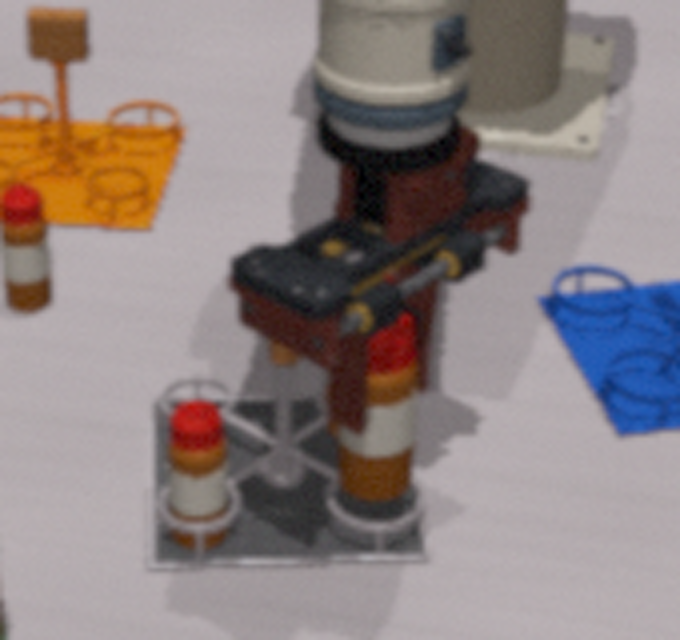

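```bash
python3 - <<'E'
from h import *
S=cam('scene'); a=np.radians(-75.2); c=np.array([563.8,-52.5]); Rz=np.array([[np.cos(a),-np.sin(a)],[np.sin(a),np.cos(a)]])
P=lambda x,y,z: (proj(S,[*(c+Rz@[x,y]),z])-[230,120])*4
for q in((-81,81,4),(81,81,4),(81,-81,4)): print('corner',q,P(*q).round())
for s,r in(((-52,52),28),((52,52),23)):
    t=np.linspace(0,2*np.pi,60); e=np.array([P(s[0]+r*np.cos(u),s[1]+r*np.sin(u),28) for u in t]); print('ring',e.min(0).round(),e.max(0).round())
E
```

```text
corner (-81, 81, 4) [427. 555.]
corner (81, 81, 4) [148. 564.]
corner (81, -81, 4) [151. 399.]
ring [326. 464.] [421. 524.]
ring [157. 474.] [236. 524.]
```

Jar and ring line up in the scene crop: both are centred at column 374, and the ring rim is at row 525. Next is the slow descent into the ring.

```bash
python3 -m inch '[[[0,-1,5,0,0,0,20],[0,-1.2,12,0,0,0,20],[0,-1.2,17,0,0,0,20],[0,-1.2,22,0,0,0,20],[0,-1.2,27,0,0,0,20],[0,-1.2,31,0,0,0,20],[0,-1.2,34,0,0,0,20],[0,-1.2,36,0,0,0,20],[0,-1.2,36,0,0,0,20],[0,-1.2,36,0,0,0,20]]]'
```

```text
t: 7.65
ee_pos: [599.7, 11.2, 76.1]
orientation: [-2.733, -1.55, 0.0]
ft_force: [-2.5, 0.5, 7.0]
width: 43.7
grasp_force: 30.0
```

```bash
python3 -m inch '[[[0,0,0,0,0,0,50],[0,0,0,0,0,0,80],[0,0,0,0,0,0,80],[0,0,0,0,0,0,80],[0,0,-10,0,0,0,80],[0,0,-35,0,0,0,80],[0,0,-75,0,0,0,80],[0,0,-115,0,0,0,80],[0,0,-145,0,0,0,80],[-45,-3,-145,0,0,0,80],[-90,-6,-145,0,0,0,80],[-140,-9,-145,0,0,0,80],[-190,-12,-145,0,0,0,80],[-240,-15,-145,0,0,0,80],[-290,-18,-145,0,0,0,80],[-340,-21,-145,0,0,0,80],[-390,-24,-145,0,0,0,80],[-415,-25,-145,0,0,0,80],[-415,-25,-145,0,0,0,80],[-415,-25,-145,0,0,0,80]]]'
python3 - <<'E'
from h import *
yaws(); C=cam('wrist'); save(C,'w4.png',s=1.25); caps(C,90); print(C['c'])
togo(404,-269,58)
E
```

```text
t: 9.65
ee_pos: [365.2, -332.3, 221.1]
orientation: [2.734, 1.547, 0.001]
ft_force: [0.9, 0.3, -0.7]
width: 70.1
grasp_force: 0.0
t 9.65 tcp [ 365.2 -332.3  221.1] ydir -30.98 zdir [ 0.001 -0.    -1.   ]
[316.2 118. ] [300, 101, 33, 35, 899] [ 404.3 -270.    90. ] w_mm 29.902651130297627
[ 403.79020732 -268.87801791  365.02209291]
t 9.7 tcp [ 365.6 -331.7  221. ] ydir -30.9 zdir [ 0.  0. -1.]
shift tool [ 73.5   0.7 163. ]
```

View pics/w4.png

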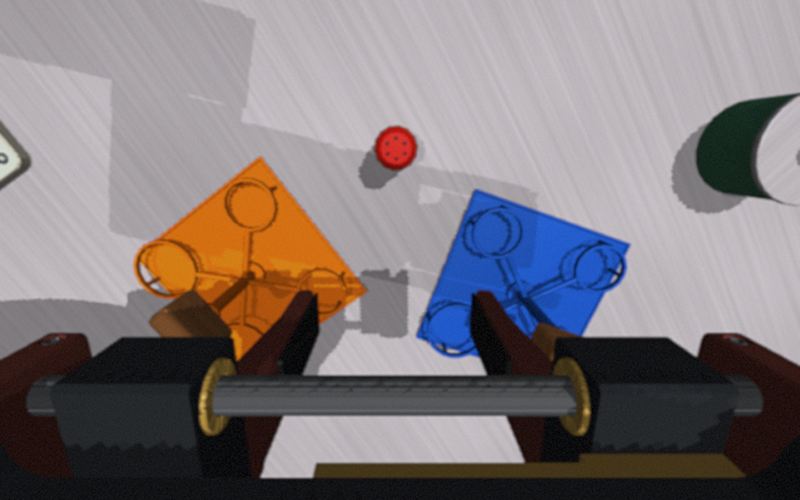

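The wrist view shows the small jar's cap at (396,147) in the 800 px picture, clear of both look-alike caddies, at (404.3,-270). Now I grip it.

```bash
python3 -m inch '[[[36,1,0,0,0,0,80],[73,1.4,15,0,0,0,80],[73,1.4,40,0,0,0,80],[73,1.4,70,0,0,0,80],[73,1.4,100,0,0,0,80],[73,1.4,130,0,0,0,80],[73,1.4,150,0,0,0,80],[73,1.4,163,0,0,0,80],[73,1.4,163,0,0,0,80],[73,1.4,163,0,0,0,30],[73,1.4,163,0,0,0,30],[73,1.4,163,0,0,0,20],[73,1.4,163,0,0,0,10],[73,1.4,163,0,0,0,10],[73,1.4,163,0,0,0,10],[73,1.4,163,0,0,0,10],[73,1.4,163,0,0,0,10]]]'
python3 -c "
from h import *
togo(404.3,-270,58)"
```

```text
t: 11.4
ee_pos: [404.2, -270.5, 58.1]
orientation: [2.732, 1.549, 0.0]
ft_force: [-0.1, 1.1, 5.4]
width: 33.4
grasp_force: 30.0
t 11.4 tcp [ 404.2 -270.5   58.1] ydir -30.89 zdir [ 0.001 -0.    -1.   ]
shift tool [ 0.4 -0.2  0.1]
```

```bash
python3 -m inch '[[[0,0,-20,0,0,0,10],[0,0,-60,0,0,0,10],[0,0,-105,0,0,0,10],[0,0,-150,0,0,0,10],[30,4,-192,0,0,0,10],[65,9,-192,0,0,0,10],[105,14,-192,0,0,0,10],[145,20,-192,0,0,0,10],[180,25,-192,0,0,0,10],[194.5,26.4,-192,0,0,0,10],[194.5,26.4,-192,0,0,0,10],[194.5,26.4,-192,0,0,0,10]]]'
python3 - <<'E'
from h import *
yaws(); C=cam('wrist'); save(C,'w5.png',s=1.25); caps(C,116)
h=cv2.cvtColor(C['im'],cv2.COLOR_RGB2HSV); g=cv2.cvtColor(C['im'],cv2.COLOR_RGB2GRAY)
m=cv2.inRange(h,(8,100,50),(20,255,255)); m[:, :285]=0; m[:,350:]=0; m[150:]=0; m[:85]=0
c=max(cv2.findContours(m,0,2)[0],key=cv2.contourArea); r=cv2.minAreaRect(c); w=np.array([onz(C,*p,140) for p in cv2.boxPoints(r)])
print('handle',onz(C,*r[0],140).round(1))
for v in(w[1]-w[0],w[2]-w[1]): print(np.linalg.norm(v[:2]).round(1),np.degrees(np.arctan2(v[1],v[0])).round(1))
s=proj(C,(527,-116.6,28)).round().astype(int); f=g[s[1]-30:s[1]+30,s[0]-30:s[0]+30]
t,bw=cv2.threshold(f,0,255,cv2.THRESH_OTSU); n,lab,st,ce=cv2.connectedComponentsWithStats(255-bw,connectivity=4); k=lab[30,30]
x,y,ww,hh,a=st[k]; print(s,st[k],onz(C,s[0]-30+x+ww/2-.5,s[1]-30+y+hh/2-.5,28).round(1))
E
```

```text
t: 12.6
ee_pos: [525.6, -117.3, 249.3]
orientation: [-2.732, -1.55, 0.002]
ft_force: [-0.8, 0.3, -0.5]
width: 33.5
grasp_force: 30.0
t 12.6 tcp [ 525.6 -117.3  249.3] ydir -30.86 zdir [-0.001 -0.    -1.   ]
[312.1  27.8] [290, 0, 46, 57, 2127] [597.7   7.6 116. ] w_mm 43.31221405282156
[236.4 117.1] [213, 95, 48, 45, 1727] [504.5 -18.4 116. ] w_mm 45.18032240816089
[389.5 114.3] [374, 99, 33, 32, 841] [621.1 -85.2 116. ] w_mm 30.941622960270443
[315.5 277.3] [282, 250, 68, 51, 2881] [ 483.6 -189.   116. ] w_mm 71.40682476542081
handle [563.9 -52.7 140. ]
45.0 14.4
17.5 -72.0
[316 179] [ 13  13  34  34 874] [ 527.1 -116.1   28. ]
```

View pics/w5.png

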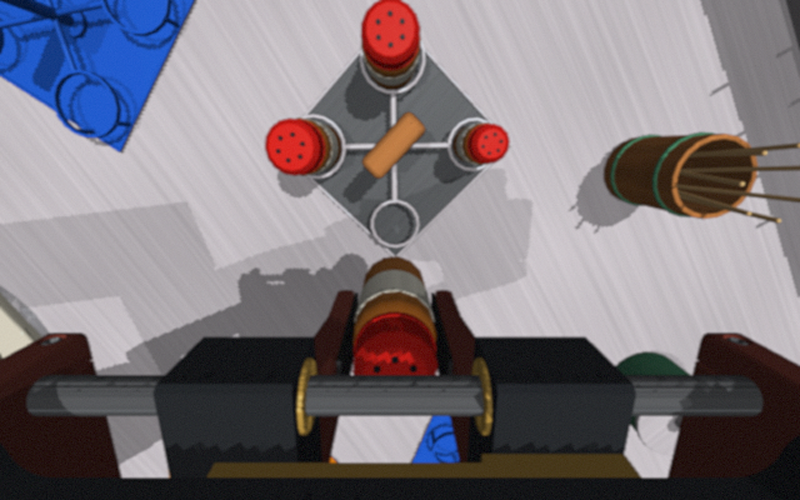

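The caddy has not moved. The large jar stands in its ring (cap at (390,33)), and the empty small ring at (393,222) lies at (527,-116.3). I descend part way and check.

```bash
python3 -m inch '[[[0,0,20,0,0,0,10],[0,0,55,0,0,0,10],[0,0,95,0,0,0,10],[0,0,125,0,0,0,10],[0,0,145,0,0,0,10],[0,0,150,0,0,0,10],[0,0,150,0,0,0,10],[0,0,150,0,0,0,10],[0,0,150,0,0,0,10]]]'
python3 -c "
from h import *
togo(526.8,-116.7,62)"
```

```text
t: 13.55
ee_pos: [527.3, -117.4, 101.0]
orientation: [2.732, 1.548, 0.003]
ft_force: [-1.0, 0.1, -1.5]
width: 33.4
grasp_force: 30.0
t 13.55 tcp [ 527.3 -117.4  101. ] ydir -30.91 zdir [ 0.002 -0.001 -1.   ]
shift tool [ 0.3 -0.9 39. ]
```

```bash
python3 -m inch '[[[0.3,-0.7,6,0,0,0,10],[0.3,-0.7,12,0,0,0,10],[0.3,-0.7,18,0,0,0,10],[0.3,-0.7,24,0,0,0,10],[0.3,-0.7,29,0,0,0,10],[0.3,-0.7,33,0,0,0,10],[0.3,-0.7,36,0,0,0,10],[0.3,-0.7,38,0,0,0,10],[0.3,-0.7,38.5,0,0,0,10],[0.3,-0.7,38.5,0,0,0,10],[0.3,-0.7,38.5,0,0,0,10]]]'
```

```text
t: 14.65
ee_pos: [525.9, -116.2, 62.1]
orientation: [-2.733, -1.55, 0.0]
ft_force: [-2.0, 1.8, 9.9]
width: 33.8
grasp_force: 30.0
```

```bash
python3 -m inch '[[[0,0,0,0,0,0,40],[0,0,0,0,0,0,70],[0,0,0,0,0,0,70],[0,0,0,0,0,0,70],[0,0,0,0,0,0,70],[0,0,-10,0,0,0,70],[0,0,-35,0,0,0,70],[0,0,-75,0,0,0,70],[0,0,-120,0,0,0,70],[0,0,-165,0,0,0,70],[0,0,-195,0,0,0,70],[0,0,-195,0,0,0,70],[0,0,-195,0,0,0,70]]]'
python3 - <<'E'
from h import *
yaws(); C=cam('wrist'); save(C,'w6.png',s=1.25); caps(C,116)
h=cv2.cvtColor(C['im'],cv2.COLOR_RGB2HSV)
m=cv2.inRange(h,(8,100,50),(20,255,255)); m[:, :285]=0; m[:,350:]=0; m[150:]=0; m[:85]=0
c=max(cv2.findContours(m,0,2)[0],key=cv2.contourArea); r=cv2.minAreaRect(c); w=np.array([onz(C,*p,140) for p in cv2.boxPoints(r)])
q=onz(C,*r[0],140); print('handle',q.round(1))
for v in(w[1]-w[0],w[2]-w[1]): print(np.linalg.norm(v[:2]).round(1),np.degrees(np.arctan2(v[1],v[0])).round(1))
togo(q[0],q[1],120)
E
```

```text
t: 15.95
ee_pos: [526.1, -116.2, 257.1]
orientation: [2.732, 1.549, 0.002]
ft_force: [0.2, -0.1, 0.1]
width: 61.2
grasp_force: 0.0
t 15.95 tcp [ 526.1 -116.2  257.1] ydir -30.88 zdir [ 0.002 -0.    -1.   ]
[311.5  32.1] [290, 5, 44, 55, 1978] [597.5   7.9 116. ] w_mm 42.512313600425614
[237.9 118.6] [215, 97, 47, 44, 1621] [504.1 -18.1 116. ] w_mm 45.42364020662652
[386.7 115.7] [371, 101, 33, 31, 799] [620.9 -84.9 116. ] w_mm 31.78463694707583
[314.  188.1] [300, 174, 29, 30, 657] [ 530.1 -108.7  116. ] w_mm 27.94438836112605
handle [563.5 -52.5 140. ]
44.7 14.4
17.0 -72.2
t 16.0 tcp [ 525.4 -116.1  255.8] ydir -30.88 zdir [-0.001  0.    -1.   ]
shift tool [ 74.1   0.2 135.8]
```

View pics/w6.png

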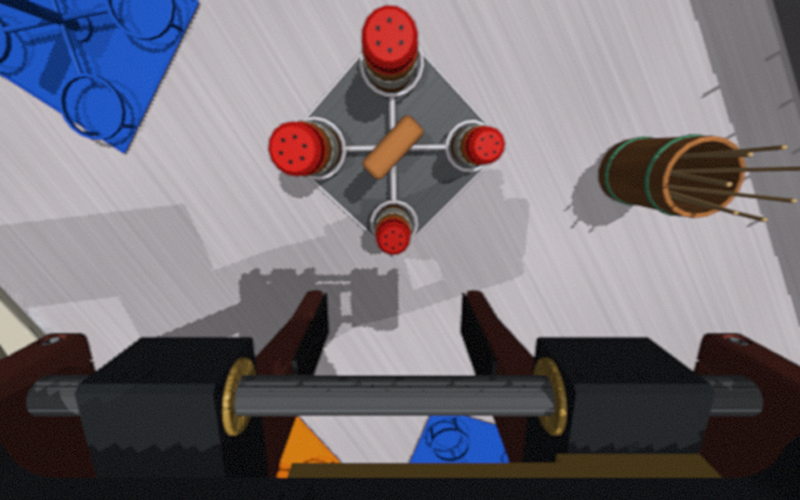

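All four jars stand in their rings, with the small one's cap at (393,236) and the handle at (393,147). Next I turn onto the handle, descend and grip it.

```bash
python3 -m inch '[[[25,0,0,0,0,0.15,55],[50,0,0,0,0,0.3,55],[74,0.2,0,0,0,0.45,55],[74,0.2,0,0,0,0.6,55],[74,0.2,15,0,0,0.74,55],[74,0.2,35,0,0,0.77,55],[74,0.2,60,0,0,0.77,55],[74,0.2,85,0,0,0.77,55],[74,0.2,105,0,0,0.77,55],[74,0.2,105,0,0,0.77,55],[74,0.2,105,0,0,0.77,55]]]'
python3 -c "
from h import *
togo(563.6,-52.5,119)"
```

```text
t: 17.1
ee_pos: [563.3, -52.7, 150.1]
orientation: [-3.114, -0.41, 0.005]
ft_force: [0.5, 0.5, 0.6]
width: 48.6
grasp_force: 0.0
t 17.1 tcp [563.3 -52.7 150.1] ydir -75.0 zdir [-0.003  0.    -1.   ]
shift tool [ 0.4 -0.1 31.1]
```

```bash
python3 -m inch '[[[0.3,0,10,0,0,0,55],[0.3,0,20,0,0,0,55],[0.3,0,28,0,0,0,55],[0.3,0,31,0,0,0,55],[0.3,0,31,0,0,0,55],[0.3,0,31,0,0,0,30],[0.3,0,31,0,0,0,20],[0.3,0,31,0,0,0,10],[0.3,0,31,0,0,0,0],[0.3,0,31,0,0,0,0],[0.3,0,31,0,0,0,0],[0.3,0,31,0,0,0,0]]]'
```

```text
t: 18.3
ee_pos: [564.5, -52.6, 120.4]
orientation: [-3.115, -0.41, -0.0]
ft_force: [-0.6, 2.2, 2.3]
width: 18.0
grasp_force: 30.0
```

Gripped at 18.0 mm. I lift 103 mm gently.

```bash
python3 -m inch '[[[0,0,-3,0,0,0,0],[0,0,-8,0,0,0,0],[0,0,-15,0,0,0,0],[0,0,-25,0,0,0,0],[0,0,-36,0,0,0,0],[0,0,-48,0,0,0,0],[0,0,-60,0,0,0,0],[0,0,-72,0,0,0,0],[0,0,-83,0,0,0,0],[0,0,-92,0,0,0,0],[0,0,-98,0,0,0,0],[0,0,-102,0,0,0,0],[0,0,-103,0,0,0,0],[0,0,-103,0,0,0,0],[0,0,-103,0,0,0,0],[0,0,-103,0,0,0,0],[0,0,-103,0,0,0,0],[0,0,-103,0,0,0,0],[0,0,-103,0,0,0,0],[0,0,-103,0,0,0,0]]]'
python3 - <<'E'
from h import *
yaws(); S=cam('scene');save(S,'s2.png',(200,60,460,255),3)
E
```

```text
t: 20.3
ee_pos: [564.5, -52.7, 223.1]
orientation: [-3.115, -0.41, 0.0]
ft_force: [0.1, 0.6, -7.6]
width: 17.6
grasp_force: 30.0
t 20.3 tcp [564.5 -52.7 223.1] ydir -75.0 zdir [-0.  0. -1.]
```

View pics/s2.png

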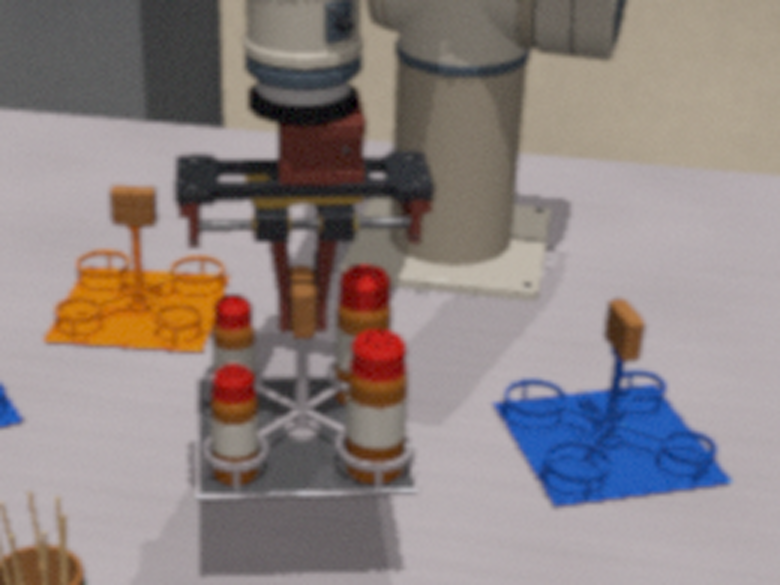

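The caddy hangs level in the picture: its front edge runs from (197,495) to (415,490) with the shadow below, and all four jars are aboard. The wrist carries 7.6 N, so I hand in.

```bash
python3 -c "
from workcell import ctrl
print(ctrl.close_job())"
```

```text
the job is handed in; nothing more can be done
None
```

Job handed in: both jars went into their rings, and the arm holds the loaded caddy level about 10 cm above the counter with all four jars aboard; no verdict was returned.

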